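Balance the centrifuge rotor by exchanging tubes

ROBOT

A 6-joint arm with a two-finger parallel gripper is mounted at the origin on the work surface; the furniture and walls round the work are solid. World frame = base frame: x ahead of the robot, y to its left, z up, the work surface at z = 0. Lengths are in mm, angles in rad, forces in N, time in s.
With the tool pointing down it reaches from about 350 to 875 mm from the base axis. Payload 4.2 kg.
Tool frame: the origin (TCP) lies midway between the tips of the shut fingers; the grasp point (between the pads) lies 19 mm behind it; z points along the fingers, y is the line along which they close (so a half turn about z gives the same grasp; the last joint's range is limited). The gripper opens to 85 mm and grips with 20 to 120 N. Pads are 22 mm wide; open, the fingers measure 114 mm over their backs; the gripper's body (76 mm by 85 mm) begins 54 mm behind the grasp point. The pads swing forward as they close: fully open they stand 13 mm farther back than shut.
Start: joints at [-0.968, 0.385, 0.008, 0, -1.194, -0.259], TCP at [210.682, -588.398, 231.312] pointing down, gripper open.
Joint ranges: [-3.14, 3.14], [-1.21, 2.06], [-1.07, 1.41], [-3.16, 2.05], [-2.99, -0.16], [-3.1, 3.1]. Speed limits (rad/s): [2.79, 2.79, 3.14, 3.14, 3.14, 3.14].

INTERFACE

Orientations are given as a unit quaternion [x, y, z, w].
In Python, from bench import arm gives the robot as it stands. The module is installed in compiled form; this text tells all that it offers.
- The arm moves only by the shell command python3 -m handwheel 'ROWS' [OPENING]. ROWS is JSON, a list of rows, each an object of numbers: "x", "y", "z": the shift along the world's x, y, z each as a share of 20 cm, from -1 to 1; "ax", "ay", "az": the turn, a rotation vector about the world's x, y, z each as a share of 90 degrees, from -1 to 1. In form: [{"x": .., "y": .., "z": .., "ax": .., "ay": .., "az": ..}, ...]. A call has exactly 8 rows; each row shifts and turns the commanded pose from where the row before left it; what a row does not reach is not made up. A row lasts 1/10 s, in which the tool goes at most 50 mm and 8.59 degrees, less where a joint would pass 70% of its speed; a pose out of reach is approached as far as the arm can. A call with a number of a shift or a turn outside -1 to 1 is refused whole. A call with a gripper value outside its range is refused whole. OPENING is the opening, from -1 (shut) to 1 (fully open), set as the call begins (- or left out, the last holds). The fingers move at their own pace and stop on an object; the grip force is fixed at half the most. Time passes only in rows, so rows that do not move let the fingers close, or fill a call up. It gives the time, the measured TCP pose, the force, the opening and the grip force at its end, in the units of the state.
- arm.read_state(): the state, without advancing time (a new reading comes with each control period).
- arm.get_image(name): name is "side" or "top" or "wrist"; returns the picture (400x640x3 uint8, red, green, blue); there is no depth.
- arm.camera_params(name): a dict with "K" (3x3 intrinsics, pixels), "position" and "orientation" of the camera in the world. Camera axes: x right, y down, z forward; pixel columns grow to the right and rows downward; lengths in mm; the calibration is good to about 2 mm. A picture is of the moment at which its call begins: read the wrist's pose just before it. camera_params takes no time and is no camera call; for the wrist camera it gives the pose at the moment of the call.
- arm.job_done(): hands the job in; it is judged then, once.
The state is a dict: "clock": time; "joints": joint angles; "joint_vel": joint speeds; "joint_efforts": joint torques, N m; "position": TCP position; "ee_rot": TCP orientation; "contact_force": force on the tool from outside, world axes, zero at the start; "wrist_torque": the same for the moment, N m; "gripper_width": finger opening in mm; "grasp_force": force on a finger pad.
Only numpy, scipy, OpenCV 4.12 (cv2) and the standard library are available. Lean on these libraries where they do the work, as an engineer would, in place of code of your own. Each camera call takes 0.05 s, during which the arm holds its last target. There are 200 camera calls.

TASK

The six tubes in the centrifuge rotor are three weighed pairs, with red, yellow and green caps (one of each pair plain, its counterweight with a white insert in the cap), but the partners were loaded side by side, so the rotor is out of balance. Rearrange the tubes (the empty white tube stand is free for parking one on the way) until every tube sits straight across the hub from its partner, each fully down and upright in a bucket of its own. Never let a tube tip over, and leave the small white bottle and the red dish where they are.

Things in the scene. Friction and masses are not known exactly. Their poses are not given: they have to be found in the camera images.
- red_solid: Loose 25 ml centrifuge tube with a plain red cap: frosted body 26 mm in diameter, 84 mm tall in all, 35 g; the cap is 30 mm in diameter, from 68 to 84 mm above the foot. Origin: centre of its flat foot; z up along the tube. Grasp round the cap from above, in any direction.
- red_ring: Loose 25 ml centrifuge tube with a red cap with a round white insert, 17 mm across, in its top (from above a red ring): frosted body 26 mm in diameter, 84 mm tall in all, 35 g; the cap is 30 mm in diameter, from 68 to 84 mm above the foot. Origin: centre of its flat foot; z up along the tube. Grasp round the cap from above, in any direction.
- yellow_solid: Loose 25 ml centrifuge tube with a plain yellow cap: frosted body 26 mm in diameter, 84 mm tall in all, 35 g; the cap is 30 mm in diameter, from 68 to 84 mm above the foot. Origin: centre of its flat foot; z up along the tube. Grasp round the cap from above, in any direction.
- yellow_ring: Loose 25 ml centrifuge tube with a yellow cap with a round white insert, 17 mm across, in its top (from above a yellow ring): frosted body 26 mm in diameter, 84 mm tall in all, 35 g; the cap is 30 mm in diameter, from 68 to 84 mm above the foot. Origin: centre of its flat foot; z up along the tube. Grasp round the cap from above, in any direction.
- green_solid: Loose 25 ml centrifuge tube with a plain green cap: frosted body 26 mm in diameter, 84 mm tall in all, 35 g; the cap is 30 mm in diameter, from 68 to 84 mm above the foot. Origin: centre of its flat foot; z up along the tube. Grasp round the cap from above, in any direction.
- green_ring: Loose 25 ml centrifuge tube with a green cap with a round white insert, 17 mm across, in its top (from above a green ring): frosted body 26 mm in diameter, 84 mm tall in all, 35 g; the cap is 30 mm in diameter, from 68 to 84 mm above the foot. Origin: centre of its flat foot; z up along the tube. Grasp round the cap from above, in any direction.
- rotor: Aluminium six-place rotor, 176 mm wide, fixed, does not turn. Origin: on its axis at bench level. Buckets at 0, 60 .. 300 degrees from its x axis, 62 mm from the axis, one tube in each; rim 53 mm up, inside 42 mm wide at the mouth, 31 mm at the floor. A seated tube's foot is 12 mm, its top 96 mm, the centre knob 74 mm up. Behind it, from x = 0.585 on, a wall shelf hangs 0.54 m up.
- tube_stand: White single tube stand, fixed, empty at the start: foot 76 mm in diameter, cup with a black tapered liner like the buckets' (42 mm at the mouth, 31 mm at the floor), rim 51 mm above the bench; a tube in it has its foot 10 mm above the bench. Origin: centre of its underside at bench level, z up.
- reagent_bottle: Bystander: small white reagent bottle with a screw cap, 41 mm in diameter, 74 mm tall, loose. Origin: centre of its underside.
- red_dish: Bystander: shallow red dish 54 mm across, 17 mm high, loose. Origin: centre of its underside.
Things that resemble listed ones, but are neither listed nor needed, are in the scene too. Leave any blue or purple look-alike of the yellow_solid alone.

How it is judged:
By the outcome, as a careful person would: the job done as asked, in the order asked, and still so for the second after the job is handed in, with the robot touching nothing.
It also fails if it takes over 99 s, if anything falls off the work surface, if the arm or the gripper's body presses on something with over 40 N, if the wrist force passes 120 N, or if a joint passes its speed limit or range.

## Working session

There is one attempt and no reset: what is moved stays moved. The work goes in short steps, Python scripts to look and compute and a shell command to move; the robot and the scene stay as the last step left them, time stands still between calls to the robot, and variables do not carry over. Pictures are saved under pics/ and viewed, at most 14 in all, crops included, and the job is handed in when it is done.

```bash
mkdir -p pics
cat > h.py <<'E'
import numpy as np, cv2
from scipy.spatial.transform import Rotation as R
from bench import arm
def ray(name,u,v,z,p=None):
    p=p or arm.camera_params(name); K=np.array(p["K"])
    d=R.from_quat(p["orientation"]).apply(np.linalg.inv(K)@[u,v,1]); o=np.array(p["position"])
    return o+d*(z-o[2])/d[2]
def save(name,f):
    im=arm.get_image(name); cv2.imwrite("pics/"+f,im[:,:,::-1]); return im
E
python3 - <<'E'
from h import *
s=arm.read_state(); print(s["clock"],s["position"],s["ee_rot"],s["gripper_width"])
for n in ("top","side"):
    save(n,n+"0.png"); p=arm.camera_params(n); print(n,p["position"],p["orientation"],np.array(p["K"]).tolist())
E
```

```text
0.0 [ 210.49898089 -587.86014516  230.19232142] [-1.70959983e-01  9.85277356e-01  1.07879594e-03 -2.30275270e-04] 85.44230966798034
top [ 296.64653251   21.11232061 1227.05501801] [ 0.71312709 -0.69874234  0.04387644 -0.0358296 ] [[458.8810013350615, 0.0, 314.0774819506679], [0.0, 458.8810013350615, 192.32166406519718], [0.0, 0.0, 1.0]]
side [ 500.87318721 -952.07410709  536.91063255] [ 0.85283037  0.01404052 -0.01422992 -0.52180527] [[512.3708426208325, 0.0, 318.3726192748673], [0.0, 512.3708426208325, 196.4299445466007], [0.0, 0.0, 1.0]]
```

View pics/top0.png

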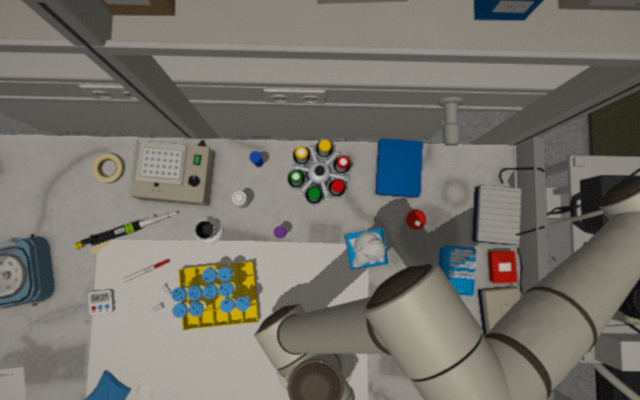

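View pics/side0.png

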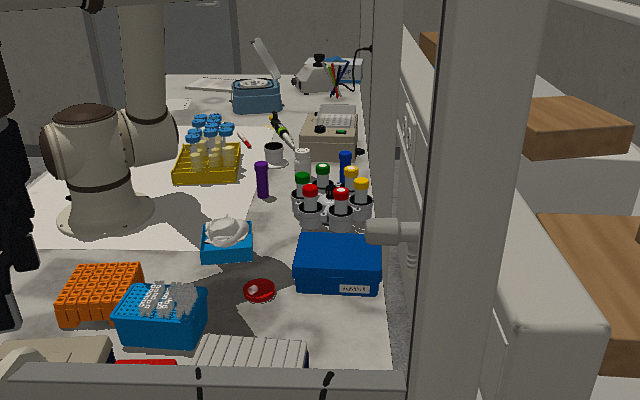

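Run:
```python
from h import *
im=cv2.imread("pics/top0.png"); c=im[125:250,180:360]; cv2.imwrite("pics/crop0.png",cv2.resize(c,None,fx=4.4,fy=4.4,interpolation=cv2.INTER_CUBIC))
hsv=cv2.cvtColor(im,cv2.COLOR_BGR2HSV); box=np.zeros(im.shape[:2],bool); box[130:210,280:360]=1
for n,(a,b) in dict(red=((0,6)),yellow=(18,32),green=(45,85)).items():
    h=hsv[...,0]; h2=np.where(h>170,0,h)
    m=((h2>=a)&(h2<=b)&(hsv[...,1]>130)&(hsv[...,2]>60)&box).astype(np.uint8)
    cs,_=cv2.findContours(m,cv2.RETR_EXTERNAL,cv2.CHAIN_APPROX_NONE)
    for q in cs:
        if cv2.contourArea(q)<40: continue
        (u,v),r=cv2.minEnclosingCircle(q); print(n,round(u,1),round(v,1),round(r,1),im[int(v),int(u)],ray("top",u,v,95).round(1))
print("knob",ray("top",319,171,74).round(1)); print("stand",ray("top",208,228,51).round(1)); print("bottle",ray("top",239,198,70).round(),"purple",ray("top",280,232,80).round(),"blue",ray("top",257,158,80).round())
```

```text
red 337.5 185.5 6.7 [  9  11 175] [443.3 -48.5  95. ]
red 342.5 161.7 6.6 [184 193 197] [503.6 -60.2  95. ]
yellow 300.8 152.7 6.8 [187 194 198] [524.3  44.8  95. ]
yellow 324.3 145.5 6.8 [  0 162 204] [543.9 -14.   95. ]
green 313.6 192.8 6.3 [ 31 113   3] [423.8  10.6  95. ]
green 295.5 176.1 6.1 [185 195 203] [464.8  56.6  95. ]
knob [482.2  -2.2  74. ]
stand [332.8 277.6  51. ]
bottle [409. 199.  70.] purple [326.  92.  80.] blue [511. 156.  80.]
```

View pics/crop0.png

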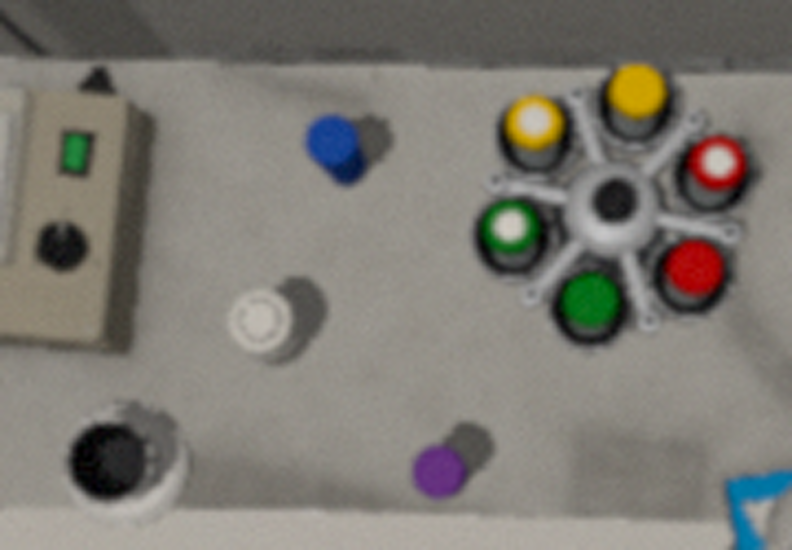

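Candidates: caps Ys (324,145), Yr (301,153), Gr (295,176), Gs (314,193), Rs (337,185) and Rr (342,162). The blue (257,158) and purple (280,232) look-alikes, the bottle (239,198) and the red dish (416,219) must be left alone. The stand is at (208,228).

The crop confirms rings and plain caps. Opposite places are Ys–Gs, Yr–Rs and Gr–Rr. The plan is Gs→stand, Yr→Gs's place, Rr→Yr's place, Gs→Rr's place.

```bash
python3 -m handwheel '[{"x":0.067,"y":0.187,"az":-0.022},{"x":0.067,"y":0.187,"az":-0.022},{"x":0.067,"y":0.187,"az":-0.022},{"x":0.067,"y":0.187,"az":-0.022},{"x":0.067,"y":0.187,"az":-0.022},{"x":0.067,"y":0.187,"az":-0.022},{"x":0.067,"y":0.187,"az":-0.022},{"x":0.067,"y":0.187,"az":-0.022}]' 0.4
python3 -m handwheel '[{"x":0.067,"y":0.187,"az":-0.022},{"x":0.067,"y":0.187,"az":-0.022},{"x":0.067,"y":0.187,"az":-0.022},{"x":0.067,"y":0.187,"az":-0.022},{"x":0.067,"y":0.187,"az":-0.022},{"x":0.067,"y":0.187,"az":-0.022},{"x":0.067,"y":0.187,"az":-0.022},{"x":0.067,"y":0.187,"az":-0.022}]'
cat >> h.py <<'E'
def yaw():
    s=arm.read_state(); y=R.from_quat(s["ee_rot"]).as_matrix(); return np.degrees(np.arctan2(y[1,1],y[0,1]))%180, y[:,2]
def caps(name,f,z=95):
    p=arm.camera_params(name); im=save(name,f); hsv=cv2.cvtColor(im,cv2.COLOR_RGB2HSV); h=np.where(hsv[...,0]>170,0,hsv[...,0])
    for n,(a,b) in dict(red=(0,6),yellow=(18,32),green=(45,85)).items():
        m=((h>=a)&(h<=b)&(hsv[...,1]>130)&(hsv[...,2]>50)).astype(np.uint8)
        for q in cv2.findContours(m,cv2.RETR_EXTERNAL,cv2.CHAIN_APPROX_NONE)[0]:
            (u,v),r=cv2.minEnclosingCircle(q)
            if cv2.contourArea(q)>(300 if name=="wrist" else 40): print(n,round(u),round(v),round(r),ray(name,u,v,z,p).round(1))
E
python3 - <<'E'
from h import *
s=arm.read_state(); print(s["position"].round(1),yaw(),s["gripper_width"]); caps("wrist","w1.png")
E
```

```text
[ 210.5 -587.9  230.4] (np.float64(109.6888384351922), array([-7.15939691e-04,  1.81443396e-03, -9.99998098e-01])) 85.37598084523486
red 393 235 43 [ 230.  -506.4   95. ]invalid input at $[0]: expected keys x, y, z, ax, ay, az
invalid input at $[0]: expected keys x, y, z, ax, ay, az
```

View pics/w1.png

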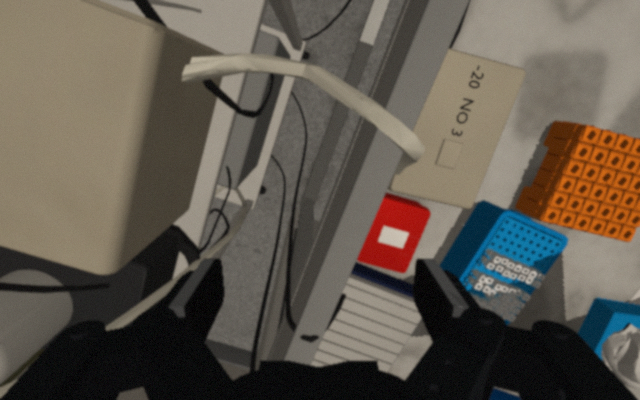

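The arm has not moved: all six keys are required in each row. The picture shows only the starting corner, with the red pad at (393,235).

```bash
python3 -m handwheel '[{"x":0.067,"y":0.187,"z":0,"ax":0,"ay":0,"az":-0.022},{"x":0.067,"y":0.187,"z":0,"ax":0,"ay":0,"az":-0.022},{"x":0.067,"y":0.187,"z":0,"ax":0,"ay":0,"az":-0.022},{"x":0.067,"y":0.187,"z":0,"ax":0,"ay":0,"az":-0.022},{"x":0.067,"y":0.187,"z":0,"ax":0,"ay":0,"az":-0.022},{"x":0.067,"y":0.187,"z":0,"ax":0,"ay":0,"az":-0.022},{"x":0.067,"y":0.187,"z":0,"ax":0,"ay":0,"az":-0.022},{"x":0.067,"y":0.187,"z":0,"ax":0,"ay":0,"az":-0.022}]' 0.4
python3 -m handwheel '[{"x":0.067,"y":0.187,"z":0,"ax":0,"ay":0,"az":-0.022},{"x":0.067,"y":0.187,"z":0,"ax":0,"ay":0,"az":-0.022},{"x":0.067,"y":0.187,"z":0,"ax":0,"ay":0,"az":-0.022},{"x":0.067,"y":0.187,"z":0,"ax":0,"ay":0,"az":-0.022},{"x":0.067,"y":0.187,"z":0,"ax":0,"ay":0,"az":-0.022},{"x":0.067,"y":0.187,"z":0,"ax":0,"ay":0,"az":-0.022},{"x":0.067,"y":0.187,"z":0,"ax":0,"ay":0,"az":-0.022},{"x":0.067,"y":0.187,"z":0,"ax":0,"ay":0,"az":-0.022}]'
python3 - <<'E'
from h import *
s=arm.read_state(); print(s["position"].round(1),yaw(),s["gripper_width"]); caps("wrist","w2.png")
E
```

```text
clock: 0.95
position: [317.9, -287.6, 231.2]
ee_rot: [-0.033, 0.999, 0.0, 0.0]
contact_force: [1.3, 0.7, -0.3]
gripper_width: 59.7
grasp_force: 0.0
clock: 1.75
position: [425.1, 11.7, 231.4]
ee_rot: [0.105, 0.994, 0.0, 0.0]
contact_force: [1.2, -0.6, 0.4]
gripper_width: 59.7
grasp_force: 0.0
[425.1  11.7 231.4] (np.float64(77.95980988474533), array([ 1.86449238e-04,  1.59720883e-04, -9.99999970e-01])) 59.71742436234899
red 264 278 17 [503.1 -57.8  95. ]
red 259 219 18 [443.3 -46.4  95. ]
red 73 169 27 [ 364.6 -192.7   95. ]
yellow 318 304 17 [543.  -12.5  95. ]
yellow 372 277 17 [524.   44.9  95. ]
green 317 187 17 [424.8  11.8  95. ]
```

View pics/w2.png

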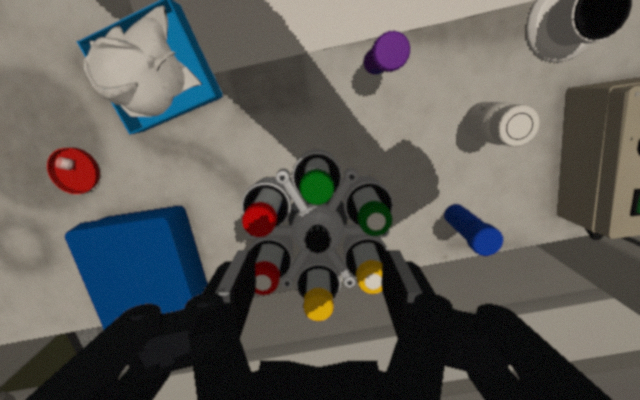

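The view shows Gs (317,187) below the tool, the two yellow caps at (318,304) and (372,277), the reds at (264,278) and (259,219), Gr at (375,215) and the stand cup at (602,12). Both cameras agree to about 2 mm, so I descend and grip.

```bash
python3 -m handwheel '[{"x":0,"y":0,"z":-0.13,"ax":0,"ay":0,"az":0},{"x":0,"y":0,"z":-0.13,"ax":0,"ay":0,"az":0},{"x":0,"y":0,"z":-0.13,"ax":0,"ay":0,"az":0},{"x":0,"y":0,"z":-0.13,"ax":0,"ay":0,"az":0},{"x":0,"y":0,"z":-0.11,"ax":0,"ay":0,"az":0},{"x":0,"y":0,"z":-0.1,"ax":0,"ay":0,"az":0},{"x":0,"y":0,"z":-0.08,"ax":0,"ay":0,"az":0},{"x":0,"y":0,"z":0,"ax":0,"ay":0,"az":0}]'
python3 -m handwheel '[{"x":0,"y":0,"z":0,"ax":0,"ay":0,"az":0},{"x":0,"y":0,"z":0,"ax":0,"ay":0,"az":0},{"x":0,"y":0,"z":0,"ax":0,"ay":0,"az":0},{"x":0,"y":0,"z":0,"ax":0,"ay":0,"az":0},{"x":0,"y":0,"z":0,"ax":0,"ay":0,"az":0},{"x":0,"y":0,"z":0,"ax":0,"ay":0,"az":0},{"x":0,"y":0,"z":0,"ax":0,"ay":0,"az":0},{"x":0,"y":0,"z":0,"ax":0,"ay":0,"az":0}]' -1
```

```text
clock: 2.6
position: [423.4, 9.3, 67.5]
ee_rot: [0.105, 0.995, -0.001, -0.002]
contact_force: [0.0, -1.2, -0.2]
gripper_width: 59.7
grasp_force: 0.0
clock: 3.4
position: [426.0, 10.3, 70.4]
ee_rot: [0.104, 0.995, 0.0, 0.001]
contact_force: [-0.6, -0.1, 6.2]
gripper_width: 28.3
grasp_force: 59.1
```

```bash
python3 -m handwheel '[{"x":0,"y":0,"z":0.05,"ax":0,"ay":0,"az":0},{"x":0,"y":0,"z":0.1,"ax":0,"ay":0,"az":0},{"x":0,"y":0,"z":0.1,"ax":0,"ay":0,"az":0},{"x":0,"y":0,"z":0.1,"ax":0,"ay":0,"az":0},{"x":0,"y":0,"z":0.1,"ax":0,"ay":0,"az":0},{"x":0,"y":0,"z":0.1,"ax":0,"ay":0,"az":0},{"x":0,"y":0,"z":0.1,"ax":0,"ay":0,"az":0},{"x":0,"y":0,"z":0.05,"ax":0,"ay":0,"az":0}]'
python3 - <<'E'
from h import *
s=arm.read_state(); print(s["position"].round(1),s["gripper_width"])
im=cv2.imread("pics/top0.png"); g=cv2.cvtColor(im,cv2.COLOR_BGR2GRAY)[205:255,180:235]
_,l,st,c=cv2.connectedComponentsWithStats((g<70).astype(np.uint8))
for t,k in zip(st,c):
    if t[4]>60: print(t,k+[180,205],ray("top",k[0]+180,k[1]+205,51).round(1))
_,l,st,c=cv2.connectedComponentsWithStats((g>165).astype(np.uint8)); print([(t,(k+[180,205]).round(1)) for t,k in zip(st,c) if t[4]>40])
cv2.imwrite("pics/crop2.png",cv2.resize(im[205:255,180:235],None,fx=10,fy=10,interpolation=cv2.INTER_CUBIC))
E
```

```text
clock: 4.2
position: [425.5, 10.2, 211.4]
ee_rot: [0.104, 0.995, 0.001, 0.001]
contact_force: [0.4, -0.5, 0.1]
gripper_width: 27.8
grasp_force: 59.1
[425.5  10.2 211.4] 27.837477595777035
[   0    0   55   50 2515] [207.26083499 229.52564612] [328.8 279.3  51. ]
[ 16  16  17  17 235] [204.20851064 229.22553191] [329.4 287.1  51. ]
[(array([   0,    0,   55,   49, 1986], dtype=int32), array([207. , 222.6])), (array([  0,  28,  55,  22, 764], dtype=int32), array([206.9, 247.3]))]
```

View pics/crop2.png

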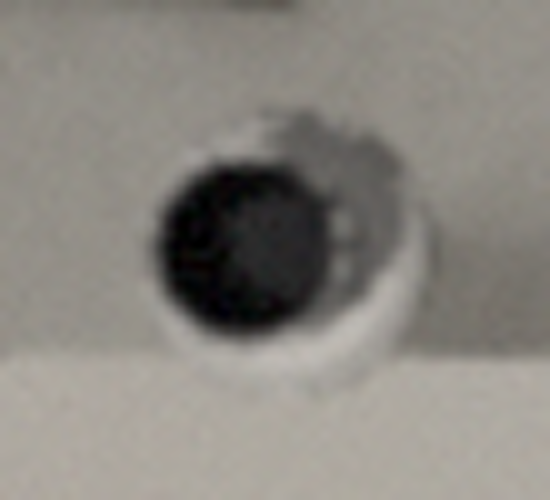

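The black cup mouth is centred at full-image pixel (204.2,229.2), which gives (329,287). Carrying Gs there.

```bash
python3 -m handwheel '[{"x":-0.04,"y":0.12,"z":0,"ax":0,"ay":0,"az":0},{"x":-0.07,"y":0.2,"z":0,"ax":0,"ay":0,"az":0},{"x":-0.07,"y":0.2,"z":0,"ax":0,"ay":0,"az":0},{"x":-0.07,"y":0.2,"z":0,"ax":0,"ay":0,"az":0},{"x":-0.07,"y":0.2,"z":0,"ax":0,"ay":0,"az":0},{"x":-0.07,"y":0.2,"z":0,"ax":0,"ay":0,"az":0},{"x":-0.06,"y":0.18,"z":0,"ax":0,"ay":0,"az":0},{"x":-0.03,"y":0.08,"z":0,"ax":0,"ay":0,"az":0}]'
python3 -m handwheel '[{"x":0,"y":0,"z":-0.05,"ax":0,"ay":0,"az":0},{"x":0,"y":0,"z":-0.05,"ax":0,"ay":0,"az":0},{"x":0,"y":0,"z":-0.05,"ax":0,"ay":0,"az":0},{"x":0,"y":0,"z":-0.05,"ax":0,"ay":0,"az":0},{"x":0,"y":0,"z":-0.05,"ax":0,"ay":0,"az":0},{"x":0,"y":0,"z":-0.05,"ax":0,"ay":0,"az":0},{"x":0,"y":0,"z":-0.04,"ax":0,"ay":0,"az":0},{"x":0,"y":0,"z":0,"ax":0,"ay":0,"az":0}]'
python3 - <<'E'
from h import *
s=arm.read_state(); print(s["position"].round(1))
a=save("wrist","w3.png"); b=save("side","s3.png")
cv2.imwrite("pics/m3.png",cv2.resize(np.hstack([a[:,200:520],b[80:280,200:360].repeat(2,0).repeat(2,1)])[:,:,::-1],(800,500)))
E
```

```text
clock: 5.0
position: [327.9, 288.3, 209.2]
ee_rot: [0.103, 0.995, 0.0, -0.0]
contact_force: [-0.2, -0.5, -0.2]
gripper_width: 27.7
grasp_force: 59.2
clock: 5.8
position: [328.7, 285.2, 140.0]
ee_rot: [0.105, 0.995, -0.001, -0.001]
contact_force: [0.2, -0.6, -0.4]
gripper_width: 27.9
grasp_force: 59.2
[328.7 285.2 140. ]
```

View pics/m3.png

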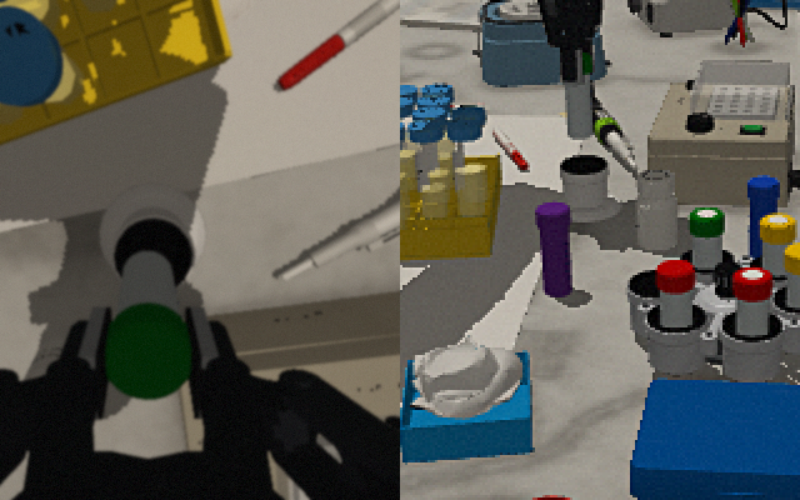

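Gs hangs just over the cup mouth: the tube is at (148,300) over the mouth at (152,250) in the wrist view, and aligned at (580,130) in the side view. Lowering.

```bash
python3 -m handwheel '[{"x":0,"y":0,"z":-0.05,"ax":0,"ay":0,"az":0},{"x":0,"y":0,"z":-0.06,"ax":0,"ay":0,"az":0},{"x":0,"y":0,"z":-0.06,"ax":0,"ay":0,"az":0},{"x":0,"y":0,"z":-0.06,"ax":0,"ay":0,"az":0},{"x":0,"y":0,"z":-0.05,"ax":0,"ay":0,"az":0},{"x":0,"y":0,"z":-0.05,"ax":0,"ay":0,"az":0},{"x":0,"y":0,"z":-0.037,"ax":0,"ay":0,"az":0},{"x":0,"y":0,"z":0,"ax":0,"ay":0,"az":0}]'
python3 - <<'E'
from h import *
for _ in range(1): save("side","s4.png")
s=arm.read_state(); print(s["position"].round(1),s["contact_force"].round(1),s["wrist_torque"])
E
python3 -m handwheel '[{"x":0,"y":0,"z":0,"ax":0,"ay":0,"az":0},{"x":0,"y":0,"z":0,"ax":0,"ay":0,"az":0},{"x":0,"y":0,"z":0,"ax":0,"ay":0,"az":0},{"x":0,"y":0,"z":0,"ax":0,"ay":0,"az":0},{"x":0,"y":0,"z":0,"ax":0,"ay":0,"az":0},{"x":0,"y":0,"z":0.03,"ax":0,"ay":0,"az":0},{"x":0,"y":0,"z":0.1,"ax":0,"ay":0,"az":0},{"x":0,"y":0,"z":0.2,"ax":0,"ay":0,"az":0}]' 0.4
python3 -m handwheel '[{"x":0,"y":0,"z":0.2,"ax":0,"ay":0,"az":0},{"x":0,"y":0,"z":0.2,"ax":0,"ay":0,"az":0},{"x":0,"y":0,"z":0.05,"ax":0,"ay":0,"az":0},{"x":0,"y":0,"z":0,"ax":0,"ay":0,"az":0.09},{"x":0,"y":0,"z":0,"ax":0,"ay":0,"az":0.09},{"x":0,"y":0,"z":0,"ax":0,"ay":0,"az":0.09},{"x":0,"y":0,"z":0,"ax":0,"ay":0,"az":0.09},{"x":0,"y":0,"z":0,"ax":0,"ay":0,"az":0.09}]'
python3 - <<'E'
from h import *
s=arm.read_state(); print(s["position"].round(1),yaw()); caps("wrist","w5.png",94); caps("top","t5.png")
E
```

```text
clock: 6.7
position: [329.5, 286.2, 68.5]
ee_rot: [0.104, 0.995, -0.0, 0.0]
contact_force: [-1.1, -1.3, 7.7]
gripper_width: 28.3
grasp_force: 59.8
[329.4 286.1  68.5] [-1.3 -2.7  7.7] [-0.49913019  0.3662368   0.04301308]
clock: 7.55
position: [328.0, 284.2, 132.8]
ee_rot: [0.105, 0.995, -0.003, -0.002]
contact_force: [0.5, 0.8, 0.3]
gripper_width: 59.6
grasp_force: 0.0
clock: 8.35
position: [328.8, 285.7, 223.7]
ee_rot: [-0.249, 0.968, -0.0, -0.0]
contact_force: [0.1, -0.7, -0.2]
gripper_width: 59.8
grasp_force: 0.0
[328.8 285.7 223.7] (np.float64(118.84463472690628), array([-5.73466132e-04, -4.68279893e-04, -9.99999726e-01]))
yellow 350 52 106 [221.4 254.4  94. ]
green 14 200 18 [466.7  57.5  94. ]
red 502 266 20 [ 251.8 -455.8   95. ]
red 416 219 10 [ 363.9 -242.8   95. ]
red 337 186 7 [443.3 -48.1  95. ]
red 342 162 7 [502.9 -60.2  95. ]
yellow 218 296 48 [168.2 236.5  95. ]
yellow 301 152 7 [524.7  44.2  95. ]
yellow 324 146 7 [543.9 -14.   95. ]
green 202 230 6 [327.4 283.8  95. ]
green 295 176 6 [464.4  57.2  95. ]
```

View pics/t5.png

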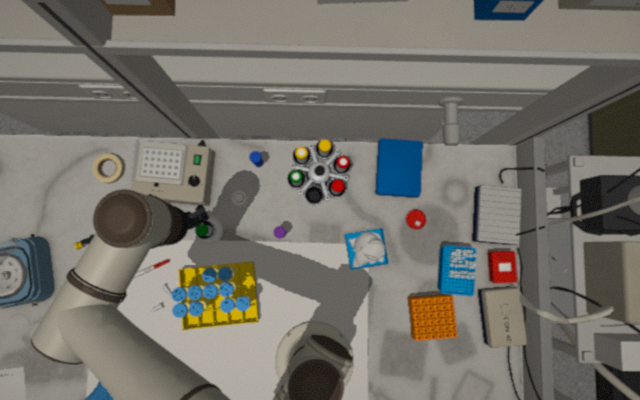

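Gs sits in the stand at (202,230) in the top view, and the other five caps are unmoved. Now to Yr (524.5,44.5) with the closing line at 139°.

```bash
python3 -m handwheel '[{"x":0.07,"y":-0.09,"z":0,"ax":0,"ay":0,"az":0.028},{"x":0.14,"y":-0.17,"z":0,"ax":0,"ay":0,"az":0.028},{"x":0.14,"y":-0.17,"z":0,"ax":0,"ay":0,"az":0.028},{"x":0.14,"y":-0.17,"z":0,"ax":0,"ay":0,"az":0.028},{"x":0.14,"y":-0.17,"z":0,"ax":0,"ay":0,"az":0.028},{"x":0.14,"y":-0.17,"z":0,"ax":0,"ay":0,"az":0.028},{"x":0.14,"y":-0.17,"z":0,"ax":0,"ay":0,"az":0.028},{"x":0.065,"y":-0.095,"z":0,"ax":0,"ay":0,"az":0.028}]'
python3 -m handwheel '[{"x":0,"y":0,"z":-0.05,"ax":0,"ay":0,"az":0},{"x":0,"y":0,"z":-0.05,"ax":0,"ay":0,"az":0},{"x":0,"y":0,"z":-0.05,"ax":0,"ay":0,"az":0},{"x":0,"y":0,"z":-0.05,"ax":0,"ay":0,"az":0},{"x":0,"y":0,"z":-0.05,"ax":0,"ay":0,"az":0},{"x":0,"y":0,"z":0,"ax":0,"ay":0,"az":0},{"x":0,"y":0,"z":0,"ax":0,"ay":0,"az":0},{"x":0,"y":0,"z":0,"ax":0,"ay":0,"az":0}]'
python3 - <<'E'
from h import *
q=[arm.read_state()["position"].round(1) for i in range(1)]; print(q,yaw()); caps("wrist","w6.png",95); print(arm.read_state()["position"])
E
```

```text
clock: 9.25
position: [525.5, 42.6, 223.4]
ee_rot: [-0.41, 0.912, -0.0, -0.0]
contact_force: [-0.4, -0.6, 0.4]
gripper_width: 60.0
grasp_force: 0.0
clock: 10.05
position: [524.4, 45.3, 174.4]
ee_rot: [-0.412, 0.911, -0.0, 0.001]
contact_force: [0.3, 0.6, 0.4]
gripper_width: 60.0
grasp_force: 0.0
[array([524.4,  45.3, 174.4])] (np.float64(138.69964543065618), array([ 1.07668245e-03,  2.03394842e-04, -9.99999400e-01]))
red 232 71 27 [505.3 -59.4  95. ]
red 314 19 28 [446.6 -46.7  95. ]
yellow 314 207 22 [526.3  43.6  95. ]
yellow 239 165 24 [545.  -14.1  95. ]
[524.46430269  45.26245296 174.5054864 ]
```

View pics/w6.png

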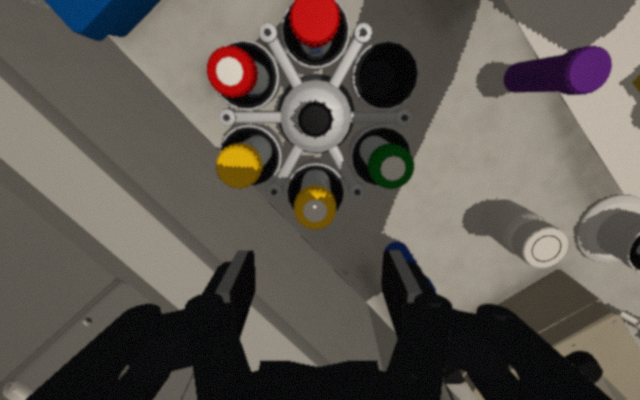

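The wrist view shows the tool on Yr (314,207), with Ys (239,165) and Gr (390,165) clear of the fingers and the empty bucket at (386,74). Descending, gripping and lifting.

```bash
python3 -m handwheel '[{"x":0,"y":0,"z":-0.05,"ax":0,"ay":0,"az":0},{"x":0,"y":0,"z":-0.1,"ax":0,"ay":0,"az":0},{"x":0,"y":0,"z":-0.1,"ax":0,"ay":0,"az":0},{"x":0,"y":0,"z":-0.1,"ax":0,"ay":0,"az":0},{"x":0,"y":0,"z":-0.1,"ax":0,"ay":0,"az":0},{"x":0,"y":0,"z":-0.05,"ax":0,"ay":0,"az":0},{"x":0,"y":0,"z":-0.025,"ax":0,"ay":0,"az":0},{"x":0,"y":0,"z":0,"ax":0,"ay":0,"az":0}]'
python3 -m handwheel '[{"x":0,"y":0,"z":0,"ax":0,"ay":0,"az":0},{"x":0,"y":0,"z":0,"ax":0,"ay":0,"az":0},{"x":0,"y":0,"z":0,"ax":0,"ay":0,"az":0},{"x":0,"y":0,"z":0,"ax":0,"ay":0,"az":0},{"x":0,"y":0,"z":0,"ax":0,"ay":0,"az":0},{"x":0,"y":0,"z":0,"ax":0,"ay":0,"az":0},{"x":0,"y":0,"z":0,"ax":0,"ay":0,"az":0},{"x":0,"y":0,"z":0,"ax":0,"ay":0,"az":0}]' -1
python3 -m handwheel '[{"x":0,"y":0,"z":0.05,"ax":0,"ay":0,"az":0},{"x":0,"y":0,"z":0.1,"ax":0,"ay":0,"az":0},{"x":0,"y":0,"z":0.1,"ax":0,"ay":0,"az":0},{"x":0,"y":0,"z":0.1,"ax":0,"ay":0,"az":0},{"x":0,"y":0,"z":0.1,"ax":0,"ay":0,"az":0},{"x":0,"y":0,"z":0.1,"ax":0,"ay":0,"az":0},{"x":0,"y":0,"z":0.05,"ax":0,"ay":0,"az":0},{"x":0,"y":0,"z":0,"ax":0,"ay":0,"az":0}]'
```

```text
clock: 10.9
position: [524.0, 44.9, 68.5]
ee_rot: [-0.412, 0.911, -0.0, -0.0]
contact_force: [0.4, -0.2, 0.3]
gripper_width: 59.9
grasp_force: 0.0
clock: 11.7
position: [524.9, 45.2, 69.9]
ee_rot: [-0.412, 0.911, -0.0, 0.001]
contact_force: [-1.0, 1.4, 7.0]
gripper_width: 28.2
grasp_force: 58.9
clock: 12.5
position: [524.6, 45.2, 190.3]
ee_rot: [-0.412, 0.911, -0.0, 0.001]
contact_force: [0.2, -0.6, -1.1]
gripper_width: 28.3
grasp_force: 59.1
```

```bash
python3 -m handwheel '[{"x":-0.03,"y":-0.01,"z":0,"ax":0,"ay":0,"az":-0.08},{"x":-0.07,"y":-0.025,"z":0,"ax":0,"ay":0,"az":-0.09},{"x":-0.08,"y":-0.025,"z":0,"ax":0,"ay":0,"az":-0.09},{"x":-0.08,"y":-0.025,"z":0,"ax":0,"ay":0,"az":-0.09},{"x":-0.08,"y":-0.025,"z":0,"ax":0,"ay":0,"az":-0.09},{"x":-0.08,"y":-0.025,"z":0,"ax":0,"ay":0,"az":-0.09},{"x":-0.06,"y":-0.025,"z":0,"ax":0,"ay":0,"az":-0.08},{"x":-0.02,"y":-0.008,"z":0,"ax":0,"ay":0,"az":-0.07}]'
python3 -m handwheel '[{"x":0,"y":0,"z":-0.05,"ax":0,"ay":0,"az":0},{"x":0,"y":0,"z":-0.07,"ax":0,"ay":0,"az":0},{"x":0,"y":0,"z":-0.07,"ax":0,"ay":0,"az":0},{"x":0,"y":0,"z":-0.07,"ax":0,"ay":0,"az":0},{"x":0,"y":0,"z":-0.05,"ax":0,"ay":0,"az":0},{"x":0,"y":0,"z":0,"ax":0,"ay":0,"az":0},{"x":0,"y":0,"z":0,"ax":0,"ay":0,"az":0},{"x":0,"y":0,"z":0,"ax":0,"ay":0,"az":0}]'
python3 - <<'E'
from h import *
s=arm.read_state(); print(s["position"].round(1),yaw())
a=save("wrist","w7.png"); b=save("side","s7.png")
cv2.imwrite("pics/m7.png",cv2.resize(np.hstack([a[:,160:480],b[120:280,260:388].repeat(2.5,0).repeat(2.5,1)] if 0 else [a[:,160:480],cv2.resize(b[110:270,265:393],(320,400))])[:,:,::-1],(800,500)))
E
```

```text
clock: 13.3
position: [421.8, 10.7, 187.6]
ee_rot: [0.112, 0.994, -0.0, -0.002]
contact_force: [-0.1, 1.0, 0.1]
gripper_width: 28.4
grasp_force: 59.0
clock: 14.1
position: [424.6, 11.6, 127.3]
ee_rot: [0.109, 0.994, 0.0, 0.0]
contact_force: [0.6, -0.2, -0.7]
gripper_width: 28.3
grasp_force: 59.1
[424.6  11.6 127.3] (np.float64(77.51153637910018), array([ 9.49926246e-04,  2.77818669e-04, -9.99999510e-01]))
```

View pics/m7.png

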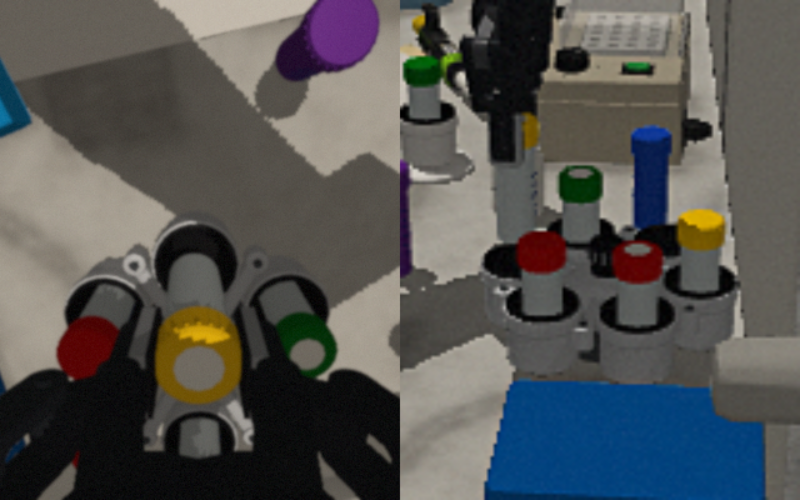

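Yr hangs over the empty bucket: foot at (195,255) within the mouth centred at (195,260) in the wrist view. Gs stands upright in the stand in the side view. Lower and release.

```bash
python3 -m handwheel '[{"x":0,"y":0,"z":-0.04,"ax":0,"ay":0,"az":0},{"x":0,"y":0,"z":-0.05,"ax":0,"ay":0,"az":0},{"x":0,"y":0,"z":-0.05,"ax":0,"ay":0,"az":0},{"x":0,"y":0,"z":-0.05,"ax":0,"ay":0,"az":0},{"x":0,"y":0,"z":-0.05,"ax":0,"ay":0,"az":0},{"x":0,"y":0,"z":-0.03,"ax":0,"ay":0,"az":0},{"x":0,"y":0,"z":-0.02,"ax":0,"ay":0,"az":0},{"x":0,"y":0,"z":0,"ax":0,"ay":0,"az":0}]'
python3 -m handwheel '[{"x":0,"y":0,"z":0,"ax":0,"ay":0,"az":0},{"x":0,"y":0,"z":0,"ax":0,"ay":0,"az":0},{"x":0,"y":0,"z":0,"ax":0,"ay":0,"az":0},{"x":0,"y":0,"z":0,"ax":0,"ay":0,"az":0},{"x":0,"y":0,"z":0,"ax":0,"ay":0,"az":0},{"x":0,"y":0,"z":0.05,"ax":0,"ay":0,"az":0},{"x":0,"y":0,"z":0.1,"ax":0,"ay":0,"az":0},{"x":0,"y":0,"z":0.2,"ax":0,"ay":0,"az":0}]' 0.4
python3 - <<'E'
from h import *
caps("top","t8.png")
E
```

```text
clock: 15.0
position: [424.9, 11.2, 69.9]
ee_rot: [0.108, 0.994, -0.001, 0.0]
contact_force: [-1.6, -1.6, 10.4]
gripper_width: 27.9
grasp_force: 60.2
clock: 15.8
position: [422.2, 10.8, 138.2]
ee_rot: [0.109, 0.994, -0.001, -0.003]
contact_force: [1.4, -0.2, 0.4]
gripper_width: 60.1
grasp_force: 0.0
red 502 266 20 [ 251.8 -455.8   95. ]
red 416 219 10 [ 364.2 -243.    95. ]
yellow 201 311 25 [131.1 275.9  95. ]
yellow 198 276 21 [216.  288.2  95. ]
```

```bash
python3 -m handwheel '[{"x":0,"y":0,"z":0.1,"ax":0,"ay":0,"az":-0.06},{"x":0.05,"y":-0.05,"z":0.1,"ax":0,"ay":0,"az":-0.09},{"x":0.07,"y":-0.065,"z":0,"ax":0,"ay":0,"az":-0.09},{"x":0.075,"y":-0.065,"z":0,"ax":0,"ay":0,"az":-0.09},{"x":0.075,"y":-0.065,"z":0,"ax":0,"ay":0,"az":-0.09},{"x":0.075,"y":-0.065,"z":0,"ax":0,"ay":0,"az":-0.09},{"x":0.05,"y":-0.045,"z":0,"ax":0,"ay":0,"az":-0.09},{"x":0,"y":0,"z":0,"ax":0,"ay":0,"az":-0.05}]'
python3 -m handwheel '[{"x":0,"y":0,"z":0,"ax":0,"ay":0,"az":0},{"x":0,"y":0,"z":0,"ax":0,"ay":0,"az":0},{"x":0,"y":0,"z":0,"ax":0,"ay":0,"az":0},{"x":0,"y":0,"z":0,"ax":0,"ay":0,"az":0},{"x":0,"y":0,"z":0,"ax":0,"ay":0,"az":0},{"x":0,"y":0,"z":0,"ax":0,"ay":0,"az":0},{"x":0,"y":0,"z":0,"ax":0,"ay":0,"az":0},{"x":0,"y":0,"z":0,"ax":0,"ay":0,"az":0}]'
python3 - <<'E'
from h import *
print(yaw()); caps("wrist","w9.png",95); print(arm.read_state()["position"])
E
```

```text
clock: 16.65
position: [504.3, -60.5, 179.4]
ee_rot: [0.583, 0.812, 0.0, 0.001]
contact_force: [-0.2, -0.1, -0.3]
gripper_width: 59.6
grasp_force: 0.0
clock: 17.45
position: [503.1, -59.5, 178.9]
ee_rot: [0.581, 0.814, 0.0, -0.0]
contact_force: [0.3, -1.6, -0.4]
gripper_width: 59.6
grasp_force: 0.0
(np.float64(18.988142409270406), array([-1.29271271e-05,  1.39014626e-05, -1.00000000e+00]))
red 147 306 25 [ 400.1 -184.1   95. ]
red 321 207 22 [505.6 -58.3  95. ]
red 247 166 23 [446.3 -46.4  95. ]
yellow 396 167 23 [545.6 -12.7  95. ]
yellow 240 76 26 [426.2   9.9  95. ]
green 323 22 26 [467.   56.9  95. ]
[503.07876179 -59.59850105 178.90524683]
```

View pics/w9.png

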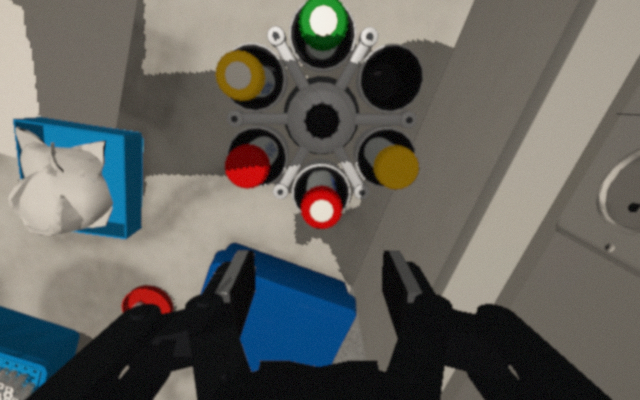

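Yr is seated at (240,76). The tool is on Rr (321,207), with Rs (247,166) and Ys (396,167) clear and the target bucket at (390,77) empty.

```bash
python3 -m handwheel '[{"x":0.005,"y":0,"z":-0.05,"ax":0,"ay":0,"az":0},{"x":0,"y":0,"z":-0.1,"ax":0,"ay":0,"az":0},{"x":0,"y":0,"z":-0.1,"ax":0,"ay":0,"az":0},{"x":0,"y":0,"z":-0.1,"ax":0,"ay":0,"az":0},{"x":0,"y":0,"z":-0.1,"ax":0,"ay":0,"az":0},{"x":0,"y":0,"z":-0.06,"ax":0,"ay":0,"az":0},{"x":0,"y":0,"z":-0.04,"ax":0,"ay":0,"az":0},{"x":0,"y":0,"z":0,"ax":0,"ay":0,"az":0}]'
python3 -m handwheel '[{"x":0,"y":0,"z":0,"ax":0,"ay":0,"az":0},{"x":0,"y":0,"z":0,"ax":0,"ay":0,"az":0},{"x":0,"y":0,"z":0,"ax":0,"ay":0,"az":0},{"x":0,"y":0,"z":0,"ax":0,"ay":0,"az":0},{"x":0,"y":0,"z":0,"ax":0,"ay":0,"az":0},{"x":0,"y":0,"z":0,"ax":0,"ay":0,"az":0},{"x":0,"y":0,"z":0,"ax":0,"ay":0,"az":0},{"x":0,"y":0,"z":0,"ax":0,"ay":0,"az":0}]' -1
python3 -m handwheel '[{"x":0,"y":0,"z":0.05,"ax":0,"ay":0,"az":0},{"x":0,"y":0,"z":0.1,"ax":0,"ay":0,"az":0},{"x":0,"y":0,"z":0.1,"ax":0,"ay":0,"az":0},{"x":0,"y":0,"z":0.1,"ax":0,"ay":0,"az":0},{"x":0,"y":0,"z":0.1,"ax":0,"ay":0,"az":0},{"x":0,"y":0,"z":0.1,"ax":0,"ay":0,"az":0},{"x":0,"y":0,"z":0.05,"ax":0,"ay":0,"az":0},{"x":0,"y":0,"z":0,"ax":0,"ay":0,"az":0}]'
```

```text
clock: 18.3
position: [503.5, -59.7, 67.9]
ee_rot: [0.581, 0.814, -0.001, -0.001]
contact_force: [-0.6, 0.7, 0.4]
gripper_width: 59.6
grasp_force: 0.0
clock: 19.1
position: [505.0, -59.5, 70.0]
ee_rot: [0.581, 0.814, 0.001, 0.001]
contact_force: [0.9, -0.8, 6.1]
gripper_width: 28.0
grasp_force: 59.1
clock: 19.9
position: [504.6, -59.5, 190.2]
ee_rot: [0.581, 0.814, 0.001, 0.001]
contact_force: [0.3, 0.9, -0.6]
gripper_width: 28.2
grasp_force: 59.1
```

```bash
python3 -c "
from h import *
print(arm.read_state()['joints'].round(2),yaw()[0])"
```

```text
[ 0.2   0.22 -0.34 -0.   -1.01 -3.01] 18.97783693628345
```

Joint 6 is at -3.01, near its limit, so I turn +120° instead.

```bash
python3 -m handwheel '[{"x":0.006,"y":0.03,"z":0,"ax":0,"ay":0,"az":0.08},{"x":0.006,"y":0.033,"z":0,"ax":0,"ay":0,"az":0.085},{"x":0.006,"y":0.033,"z":0,"ax":0,"ay":0,"az":0.085},{"x":0.006,"y":0.033,"z":0,"ax":0,"ay":0,"az":0.085},{"x":0.006,"y":0.033,"z":0,"ax":0,"ay":0,"az":0.085},{"x":0.006,"y":0.033,"z":0,"ax":0,"ay":0,"az":0.085},{"x":0.006,"y":0.033,"z":0,"ax":0,"ay":0,"az":0.085},{"x":0.006,"y":0.033,"z":0,"ax":0,"ay":0,"az":0.085}]'
python3 -m handwheel '[{"x":0.007,"y":0.033,"z":0,"ax":0,"ay":0,"az":0.085},{"x":0.007,"y":0.033,"z":0,"ax":0,"ay":0,"az":0.085},{"x":0.007,"y":0.033,"z":0,"ax":0,"ay":0,"az":0.085},{"x":0.007,"y":0.033,"z":0,"ax":0,"ay":0,"az":0.085},{"x":0.007,"y":0.033,"z":0,"ax":0,"ay":0,"az":0.085},{"x":0.007,"y":0.033,"z":0,"ax":0,"ay":0,"az":0.085},{"x":0.007,"y":0.033,"z":0,"ax":0,"ay":0,"az":0.085},{"x":0.006,"y":0.03,"z":0,"ax":0,"ay":0,"az":0.063}]'
python3 -m handwheel '[{"x":0,"y":0,"z":0,"ax":0,"ay":0,"az":0},{"x":0,"y":0,"z":-0.06,"ax":0,"ay":0,"az":0},{"x":0,"y":0,"z":-0.07,"ax":0,"ay":0,"az":0},{"x":0,"y":0,"z":-0.07,"ax":0,"ay":0,"az":0},{"x":0,"y":0,"z":-0.07,"ax":0,"ay":0,"az":0},{"x":0,"y":0,"z":-0.04,"ax":0,"ay":0,"az":0},{"x":0,"y":0,"z":0,"ax":0,"ay":0,"az":0},{"x":0,"y":0,"z":0,"ax":0,"ay":0,"az":0}]'
python3 - <<'E'
from h import *
s=arm.read_state(); print(s["position"].round(1),yaw())
a=save("wrist","w10.png"); b=save("side","s10.png")
cv2.imwrite("pics/m10.png",cv2.resize(np.hstack([a[:,160:480],cv2.resize(b[110:270,265:393],(320,400))])[:,:,::-1],(800,500)))
E
```

```text
clock: 20.7
position: [512.7, -7.2, 187.3]
ee_rot: [0.087, 0.996, -0.0, -0.002]
contact_force: [-0.3, 0.1, 0.1]
gripper_width: 27.9
grasp_force: 59.0
clock: 21.5
position: [523.8, 44.9, 187.3]
ee_rot: [-0.416, 0.909, 0.0, -0.002]
contact_force: [0.7, -0.8, 0.5]
gripper_width: 28.3
grasp_force: 59.0
clock: 22.3
position: [524.8, 44.6, 126.8]
ee_rot: [-0.414, 0.91, -0.0, -0.0]
contact_force: [-0.6, -0.9, 0.3]
gripper_width: 27.9
grasp_force: 59.1
[524.8  44.6 126.8] (np.float64(138.91465348405544), array([-1.88037608e-04, -2.66458910e-04, -9.99999947e-01]))
```

View pics/m10.png

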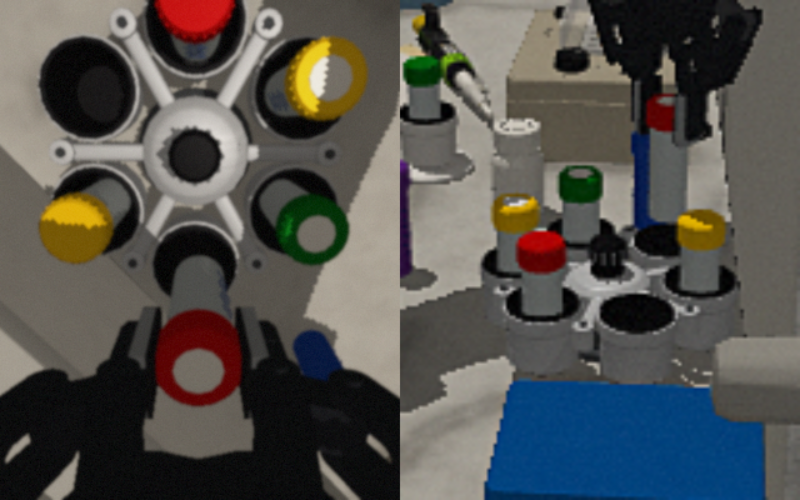

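Rr is over its bucket: foot at (198,275) within the mouth at (195,260), and aligned at (665,235) in the side view. Lower, release and rise.

```bash
python3 -m handwheel '[{"x":0,"y":0,"z":-0.04,"ax":0,"ay":0,"az":0},{"x":0,"y":0,"z":-0.05,"ax":0,"ay":0,"az":0},{"x":0,"y":0,"z":-0.05,"ax":0,"ay":0,"az":0},{"x":0,"y":0,"z":-0.05,"ax":0,"ay":0,"az":0},{"x":0,"y":0,"z":-0.05,"ax":0,"ay":0,"az":0},{"x":0,"y":0,"z":-0.03,"ax":0,"ay":0,"az":0},{"x":0,"y":0,"z":-0.02,"ax":0,"ay":0,"az":0},{"x":0,"y":0,"z":0,"ax":0,"ay":0,"az":0}]'
python3 -m handwheel '[{"x":0,"y":0,"z":0,"ax":0,"ay":0,"az":0},{"x":0,"y":0,"z":0,"ax":0,"ay":0,"az":0},{"x":0,"y":0,"z":0,"ax":0,"ay":0,"az":0},{"x":0,"y":0,"z":0,"ax":0,"ay":0,"az":0},{"x":0,"y":0,"z":0,"ax":0,"ay":0,"az":0},{"x":0,"y":0,"z":0.05,"ax":0,"ay":0,"az":0},{"x":0,"y":0,"z":0.1,"ax":0,"ay":0,"az":0},{"x":0,"y":0,"z":0.2,"ax":0,"ay":0,"az":0}]' 0.4
```

```text
clock: 23.2
position: [525.1, 45.0, 70.0]
ee_rot: [-0.415, 0.91, -0.0, 0.0]
contact_force: [-3.2, -0.5, 8.0]
gripper_width: 28.3
grasp_force: 59.8
clock: 24.0
position: [522.8, 44.2, 137.7]
ee_rot: [-0.414, 0.91, 0.0, -0.003]
contact_force: [0.3, 0.1, -0.1]
gripper_width: 59.7
grasp_force: 0.0
```

```bash
python3 -m handwheel '[{"x":0,"y":0,"z":0.2,"ax":0,"ay":0,"az":-0.08},{"x":-0.12,"y":0.15,"z":0.15,"ax":0,"ay":0,"az":-0.08},{"x":-0.15,"y":0.185,"z":0,"ax":0,"ay":0,"az":-0.09},{"x":-0.15,"y":0.185,"z":0,"ax":0,"ay":0,"az":-0.09},{"x":-0.15,"y":0.185,"z":0,"ax":0,"ay":0,"az":-0.09},{"x":-0.15,"y":0.185,"z":0,"ax":0,"ay":0,"az":-0.09},{"x":-0.15,"y":0.185,"z":0,"ax":0,"ay":0,"az":-0.09},{"x":-0.11,"y":0.13,"z":0,"ax":0,"ay":0,"az":-0.05}]'
python3 -m handwheel '[{"x":0,"y":0,"z":0,"ax":0,"ay":0,"az":0},{"x":0,"y":0,"z":0,"ax":0,"ay":0,"az":0},{"x":0,"y":0,"z":0,"ax":0,"ay":0,"az":0},{"x":0,"y":0,"z":0,"ax":0,"ay":0,"az":0},{"x":0,"y":0,"z":0,"ax":0,"ay":0,"az":0},{"x":0,"y":0,"z":0,"ax":0,"ay":0,"az":0},{"x":0,"y":0,"z":0,"ax":0,"ay":0,"az":0},{"x":0,"y":0,"z":0,"ax":0,"ay":0,"az":0}]'
python3 - <<'E'
from h import *
s=arm.read_state(); print(s["position"].round(1),yaw()); caps("wrist","w11.png",94); print(ray("top",0,0,95)[2]);caps("top","t11.png",95)
E
```

```text
clock: 24.8
position: [346.0, 266.4, 210.1]
ee_rot: [0.051, 0.999, 0.001, 0.0]
contact_force: [-0.1, 0.2, 0.3]
gripper_width: 60.2
grasp_force: 0.0
clock: 25.6
position: [347.4, 264.8, 209.0]
ee_rot: [0.049, 0.999, -0.0, -0.0]
contact_force: [0.2, -0.1, 0.7]
gripper_width: 59.8
grasp_force: 0.0
[347.4 264.8 209. ] (np.float64(84.336340193204), array([-5.08530310e-05, -7.45553794e-05, -9.99999996e-01]))
red 7 322 18 [443.1 -37.   94. ]
red 453 50 24 [248.6 373.6  94. ]
yellow 53 298 23 [421.7  15.1  94. ]
yellow 289 18 117 [217.1 258.   94. ]
95.0
red 502 266 20 [ 251.8 -455.8   95. ]
red 416 219 10 [ 363.6 -242.8   95. ]
red 338 186 7 [443.3 -48.5  95. ]
red 300 153 7 [523.4  46.7  95. ]
yellow 218 296 48 [168.2 236.5  95. ]
yellow 314 193 7 [423.1   9.4  95. ]
yellow 324 146 7 [543.2 -14.2  95. ]
green 202 230 6 [327.4 283.8  95. ]
green 295 176 6 [464.4  56.9  95. ]
```

```bash
python3 -m handwheel '[{"x":-0.045,"y":0.052,"z":0,"ax":0,"ay":0,"az":0},{"x":-0.046,"y":0.052,"z":0,"ax":0,"ay":0,"az":0},{"x":0,"y":0,"z":-0.1,"ax":0,"ay":0,"az":0},{"x":0,"y":0,"z":-0.1,"ax":0,"ay":0,"az":0},{"x":0,"y":0,"z":-0.1,"ax":0,"ay":0,"az":0},{"x":0,"y":0,"z":0,"ax":0,"ay":0,"az":0},{"x":0,"y":0,"z":0,"ax":0,"ay":0,"az":0},{"x":0,"y":0,"z":0,"ax":0,"ay":0,"az":0}]'
python3 - <<'E'
from h import *
p=arm.camera_params("wrist"); im=save("wrist","w12.png"); h=cv2.cvtColor(im,cv2.COLOR_RGB2HSV)
m=((h[...,0]>45)&(h[...,0]<85)&(h[...,1]>130)&(h[...,2]>25)).astype(np.uint8)
for q in cv2.findContours(m,0,1)[0]:
    if cv2.contourArea(q)>300:
        (u,v),r=cv2.minEnclosingCircle(q); print(u,v,r,ray("wrist",u,v,93,p))
E
```

```text
clock: 26.5
position: [329.6, 286.6, 150.1]
ee_rot: [0.049, 0.999, 0.001, 0.001]
contact_force: [-0.5, 0.5, 0.2]
gripper_width: 59.7
grasp_force: 0.0
316.8128967285156 215.2527313232422 23.745716094970703 [327.08796839 287.00911922  93.        ]
```

View pics/w12.png

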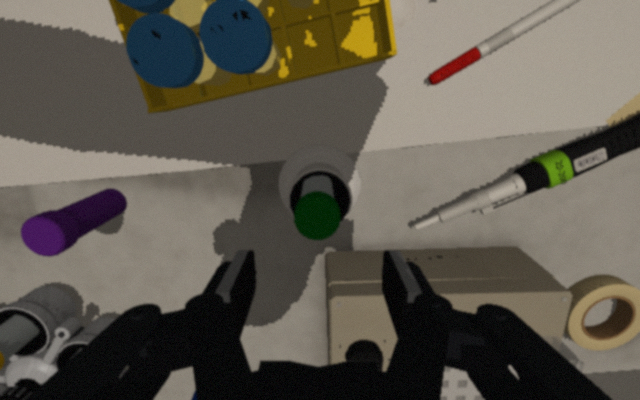

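Gs stands upright in the stand at (317,215), between the open fingers. Grip and lift.

```bash
python3 -m handwheel '[{"x":-0.005,"y":0,"z":-0.07,"ax":0,"ay":0,"az":0},{"x":0,"y":0,"z":-0.08,"ax":0,"ay":0,"az":0},{"x":0,"y":0,"z":-0.08,"ax":0,"ay":0,"az":0},{"x":0,"y":0,"z":-0.08,"ax":0,"ay":0,"az":0},{"x":0,"y":0,"z":-0.06,"ax":0,"ay":0,"az":0},{"x":0,"y":0,"z":-0.035,"ax":0,"ay":0,"az":0},{"x":0,"y":0,"z":0,"ax":0,"ay":0,"az":0},{"x":0,"y":0,"z":0,"ax":0,"ay":0,"az":0}]'
python3 -m handwheel '[{"x":0,"y":0,"z":0,"ax":0,"ay":0,"az":0},{"x":0,"y":0,"z":0,"ax":0,"ay":0,"az":0},{"x":0,"y":0,"z":0,"ax":0,"ay":0,"az":0},{"x":0,"y":0,"z":0,"ax":0,"ay":0,"az":0},{"x":0,"y":0,"z":0,"ax":0,"ay":0,"az":0},{"x":0,"y":0,"z":0,"ax":0,"ay":0,"az":0},{"x":0,"y":0,"z":0,"ax":0,"ay":0,"az":0},{"x":0,"y":0,"z":0,"ax":0,"ay":0,"az":0}]' -1
python3 -m handwheel '[{"x":0,"y":0,"z":0.05,"ax":0,"ay":0,"az":0},{"x":0,"y":0,"z":0.1,"ax":0,"ay":0,"az":0},{"x":0,"y":0,"z":0.1,"ax":0,"ay":0,"az":0},{"x":0,"y":0,"z":0.1,"ax":0,"ay":0,"az":0},{"x":0,"y":0,"z":0.1,"ax":0,"ay":0,"az":0},{"x":0,"y":0,"z":0.1,"ax":0,"ay":0,"az":0},{"x":0,"y":0,"z":0.1,"ax":0,"ay":0,"az":0},{"x":0,"y":0,"z":0.05,"ax":0,"ay":0,"az":0}]'
```

```text
clock: 27.35
position: [328.4, 286.3, 68.7]
ee_rot: [0.049, 0.999, 0.001, 0.0]
contact_force: [0.1, 0.3, -0.8]
gripper_width: 59.8
grasp_force: 0.0
clock: 28.15
position: [328.5, 286.3, 68.8]
ee_rot: [0.049, 0.999, 0.001, 0.0]
contact_force: [-0.5, -0.4, 5.7]
gripper_width: 27.9
grasp_force: 58.7
clock: 28.95
position: [328.4, 286.3, 210.1]
ee_rot: [0.049, 0.999, 0.001, 0.001]
contact_force: [-1.0, 0.4, 0.1]
gripper_width: 28.3
grasp_force: 59.1
```

```bash
python3 -m handwheel '[{"x":0.03,"y":-0.06,"z":0,"ax":0,"ay":0,"az":-0.045},{"x":0.06,"y":-0.12,"z":0,"ax":0,"ay":0,"az":-0.045},{"x":0.06,"y":-0.12,"z":0,"ax":0,"ay":0,"az":-0.045},{"x":0.06,"y":-0.12,"z":0,"ax":0,"ay":0,"az":-0.045},{"x":0.06,"y":-0.12,"z":0,"ax":0,"ay":0,"az":-0.045},{"x":0.06,"y":-0.12,"z":0,"ax":0,"ay":0,"az":-0.045},{"x":0.06,"y":-0.12,"z":0,"ax":0,"ay":0,"az":-0.045},{"x":0.06,"y":-0.12,"z":0,"ax":0,"ay":0,"az":-0.045}]'
python3 -m handwheel '[{"x":0.06,"y":-0.12,"z":0,"ax":0,"ay":0,"az":-0.045},{"x":0.06,"y":-0.12,"z":0,"ax":0,"ay":0,"az":-0.045},{"x":0.06,"y":-0.12,"z":0,"ax":0,"ay":0,"az":-0.045},{"x":0.06,"y":-0.12,"z":0,"ax":0,"ay":0,"az":-0.045},{"x":0.06,"y":-0.12,"z":0,"ax":0,"ay":0,"az":-0.045},{"x":0.06,"y":-0.12,"z":0,"ax":0,"ay":0,"az":-0.045},{"x":0.06,"y":-0.12,"z":0,"ax":0,"ay":0,"az":-0.045},{"x":0.01,"y":-0.108,"z":0,"ax":0,"ay":0,"az":-0.05}]'
python3 -m handwheel '[{"x":0,"y":0,"z":0,"ax":0,"ay":0,"az":0},{"x":0,"y":0,"z":-0.06,"ax":0,"ay":0,"az":0},{"x":0,"y":0,"z":-0.08,"ax":0,"ay":0,"az":0},{"x":0,"y":0,"z":-0.08,"ax":0,"ay":0,"az":0},{"x":0,"y":0,"z":-0.08,"ax":0,"ay":0,"az":0},{"x":0,"y":0,"z":-0.07,"ax":0,"ay":0,"az":0},{"x":0,"y":0,"z":-0.03,"ax":0,"ay":0,"az":0},{"x":0,"y":0,"z":0,"ax":0,"ay":0,"az":0}]'
python3 - <<'E'
from h import *
s=arm.read_state(); print(s["position"].round(1),yaw())
a=save("wrist","w13.png"); b=save("side","s13.png")
cv2.imwrite("pics/m13.png",cv2.resize(np.hstack([a[:,160:480],cv2.resize(b[110:270,265:393],(320,400))])[:,:,::-1],(800,500)))
E
```

```text
clock: 29.75
position: [418.0, 104.6, 207.8]
ee_rot: [0.327, 0.945, -0.0, -0.0]
contact_force: [-0.1, 0.1, -0.8]
gripper_width: 28.4
grasp_force: 59.1
clock: 30.55
position: [504.7, -84.9, 207.4]
ee_rot: [0.581, 0.814, -0.0, -0.0]
contact_force: [0.4, 0.5, -0.4]
gripper_width: 27.8
grasp_force: 59.0
clock: 31.35
position: [503.1, -83.2, 126.8]
ee_rot: [0.579, 0.815, -0.001, -0.001]
contact_force: [-0.2, 0.3, 0.1]
gripper_width: 28.4
grasp_force: 59.1
[503.1 -83.2 126.8] (np.float64(19.19478358810492), array([-2.82383369e-03, -1.61186198e-04, -9.99996000e-01]))
```

View pics/m13.png

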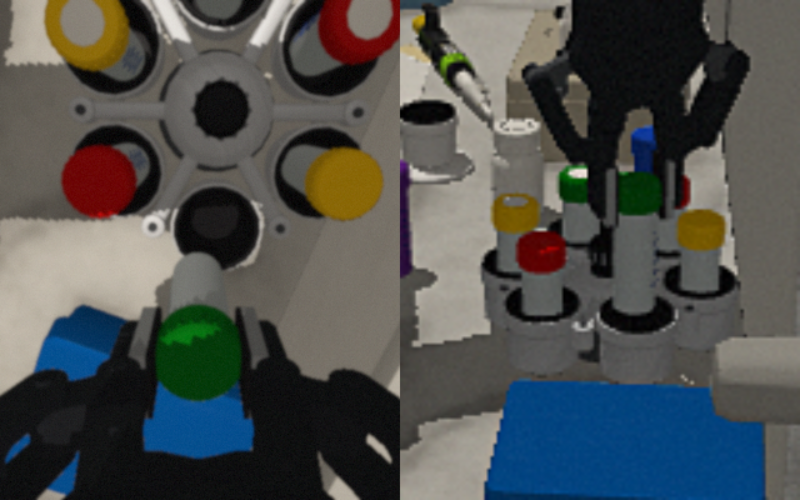

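The y sum overshot: Gs (tube at (197,290)) is 24 mm outside the empty mouth (215,228), with its foot still above the rim. Shifting it back by +24 mm in y.

```bash
python3 -m handwheel '[{"x":0,"y":0.02,"z":0.02,"ax":0,"ay":0,"az":0},{"x":0,"y":0.04,"z":0,"ax":0,"ay":0,"az":0},{"x":0,"y":0.04,"z":0,"ax":0,"ay":0,"az":0},{"x":0,"y":0.02,"z":-0.02,"ax":0,"ay":0,"az":0},{"x":0,"y":0,"z":0,"ax":0,"ay":0,"az":0},{"x":0,"y":0,"z":0,"ax":0,"ay":0,"az":0},{"x":0,"y":0,"z":0,"ax":0,"ay":0,"az":0},{"x":0,"y":0,"z":0,"ax":0,"ay":0,"az":0}]'
python3 - <<'E'
from h import *
save("wrist","w14.png")
E
```

```text
clock: 32.25
position: [504.1, -59.9, 128.0]
ee_rot: [0.58, 0.815, -0.0, -0.0]
contact_force: [-0.5, 0.5, -0.4]
gripper_width: 28.4
grasp_force: 59.1
```

View pics/w14.png

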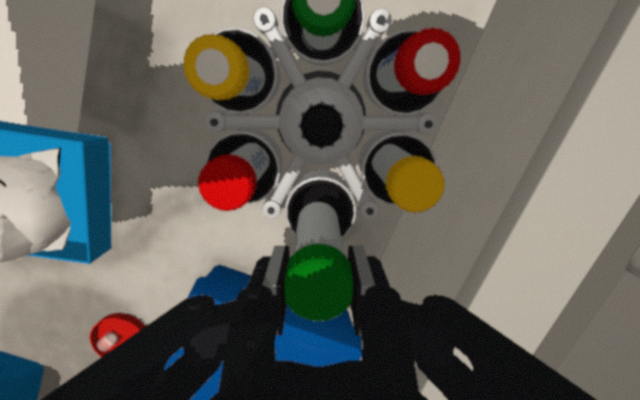

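Gs is now over the mouth (foot at about (320,215), mouth (320,205)). The other five are seated with partners opposite. Lower, release and rise.

```bash
python3 -m handwheel '[{"x":0,"y":0,"z":-0.04,"ax":0,"ay":0,"az":0},{"x":0,"y":0,"z":-0.05,"ax":0,"ay":0,"az":0},{"x":0,"y":0,"z":-0.05,"ax":0,"ay":0,"az":0},{"x":0,"y":0,"z":-0.05,"ax":0,"ay":0,"az":0},{"x":0,"y":0,"z":-0.05,"ax":0,"ay":0,"az":0},{"x":0,"y":0,"z":-0.03,"ax":0,"ay":0,"az":0},{"x":0,"y":0,"z":-0.02,"ax":0,"ay":0,"az":0},{"x":0,"y":0,"z":0,"ax":0,"ay":0,"az":0}]'
python3 -m handwheel '[{"x":0,"y":0,"z":0,"ax":0,"ay":0,"az":0},{"x":0,"y":0,"z":0,"ax":0,"ay":0,"az":0},{"x":0,"y":0,"z":0,"ax":0,"ay":0,"az":0},{"x":0,"y":0,"z":0,"ax":0,"ay":0,"az":0},{"x":0,"y":0,"z":0,"ax":0,"ay":0,"az":0},{"x":0,"y":0,"z":0.05,"ax":0,"ay":0,"az":0},{"x":0,"y":0,"z":0.1,"ax":0,"ay":0,"az":0},{"x":0,"y":0,"z":0.2,"ax":0,"ay":0,"az":0}]' 0.4
python3 -m handwheel '[{"x":0,"y":0,"z":0.2,"ax":0,"ay":0,"az":0},{"x":0,"y":0,"z":0.15,"ax":0,"ay":0,"az":0},{"x":-0.1,"y":-0.1,"z":0,"ax":0,"ay":0,"az":0},{"x":-0.15,"y":-0.15,"z":0,"ax":0,"ay":0,"az":0},{"x":-0.15,"y":-0.15,"z":0,"ax":0,"ay":0,"az":0},{"x":-0.1,"y":-0.15,"z":0,"ax":0,"ay":0,"az":0},{"x":0,"y":-0.1,"z":0,"ax":0,"ay":0,"az":0},{"x":0,"y":0,"z":0,"ax":0,"ay":0,"az":0}]'
python3 - <<'E'
from h import *
caps("top","t15.png"); b=save("side","s15.png"); a=cv2.imread("pics/t15.png")
cv2.imwrite("pics/m15.png",np.hstack([cv2.resize(a[125:250,180:360],(400,278)),cv2.resize(b[100:280,240:400,::-1],(400,450))[86:364]]))
E
```

```text
clock: 33.1
position: [504.0, -60.1, 70.9]
ee_rot: [0.58, 0.815, -0.001, -0.0]
contact_force: [-1.9, 0.1, 8.8]
gripper_width: 28.0
grasp_force: 59.7
clock: 33.9
position: [502.1, -60.0, 138.9]
ee_rot: [0.58, 0.815, -0.002, -0.002]
contact_force: [1.7, 0.6, 0.4]
gripper_width: 59.7
grasp_force: 0.0
clock: 34.7
position: [403.6, -191.4, 211.0]
ee_rot: [0.581, 0.814, 0.0, 0.001]
contact_force: [0.6, 0.1, -0.8]
gripper_width: 59.5
grasp_force: 0.0
red 502 266 20 [ 251.8 -455.8   95. ]
red 413 222 9 [ 357.6 -236.4   95. ]
red 300 152 7 [524.7  48.   95. ]
yellow 218 296 48 [168.2 236.5  95. ]
```

View pics/m15.png

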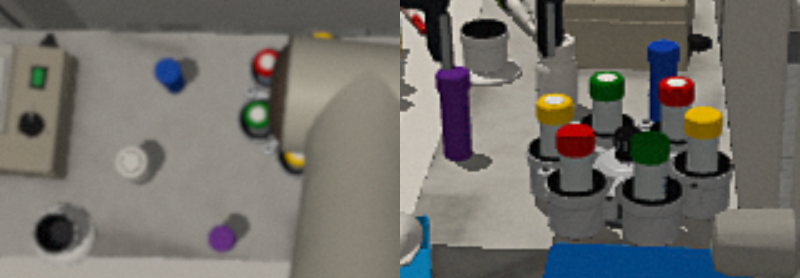

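The side view shows all six tubes upright and seated. The pairs across the hub are Yr (555,105)–Ys (703,122), Rs (575,140)–Rr (677,90) and Gs (650,148)–Gr (607,85). The bottle stands at (132,162) in the top view, as before, and the arm touches nothing.

```bash
python3 -c "
from bench import arm
print(arm.job_done())"
```

```text
the job is handed in; nothing more can be done
None
```

I've handed the job in: each of the six tubes was upright in its own bucket, straight across the hub from its partner, by my last pictures; the stand was empty again and the arm touched nothing, and no verdict was shown.

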